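# Third hand: press the camera box against the sprung stop

### The arm

A 7-joint arm with a two-finger parallel gripper is mounted at the origin on the work surface. World frame = base frame: x ahead of the robot, y to its left, z up, the work surface at z = 0. Lengths are in m, angles in rad, forces in N, time in s.
With the tool pointing down it reaches from about 0.4 to 0.875 m from the base axis. Payload 4.4 kg.
Tool frame: the origin (TCP) lies at the very end of the fingers, on their centre line; the grasp point (between the pads) lies bot.tcp_to_grasp behind it (bot.tcp_to_grasp is the distance from the TCP to the grasp point, in m); z points along the fingers, y is the direction in which the jaws open and shut (so a half turn about z gives the same grasp; the last joint's range is limited). The gripper opens to 85 mm and grips with 20 to 120 N. Pads are 22 mm wide; open, the fingers measure 114 mm over their backs; the gripper's body (76 mm by 85 mm) begins 54 mm behind the grasp point. The pads swing forward as they close: fully open they stand 13 mm farther back than shut.
Start: joints at [1.072, 0.628, 0.038, 1.517, -0.027, 0.996, -0.02], TCP at [0.273, -0.59, 0.231] pointing down, gripper open.
Joint ranges: [-3.06, 3.06], [-0.37, 2.12], [-1.25, 1.32], [0.18, 2.47], [-1.1, 4.24], [0.23, 1.98], [-2.94, 2.94]. Speed limits (rad/s): [2.57, 2.57, 3.14, 3.14, 3.14, 3.14, 3.14].

### API

Orientations are given as a rotation vector (axis times angle).
In Python, from rig import bot gives the robot as it stands.
- The arm moves only by the tool drive_tool, never from a script. Its argument "deltas" is a list of rows, each an object of numbers: "dx", "dy", "dz": the shift along the world's x, y, z in mm; "spin": the turn about the world's z in rad. In form: [{"dx": .., "dy": .., "dz": .., "spin": ..}, ...]. A call has 1 to 20 rows; each row is the pose to reach, as a shift and turn from the pose measured when the call began; what a row does not reach only later rows make up. A row lasts 1/12 s, in which the tool goes at most 41.7 mm and 7.16 degrees, less where a joint would pass 70% of its speed; a pose out of reach is approached as far as the arm can. A call with a gripper value outside its range is refused whole. "fingers" is the finger opening in mm, from 0 to 85.4, set as the call begins (left out, the last holds). The fingers move at their own pace and stop on an object; the grip force is fixed at half the most. Time passes only in rows, so rows that repeat a pose let the fingers close. It gives the time, the measured TCP pose, the force and the opening at its end, in the units of the state.
- bot.state(): the state, without advancing time (a new reading comes with each control period).
- bot.read_camera(name): name is "scene" or "top" or "wrist"; returns the picture (384x512x3 uint8, blue, green, red); there is no depth.
- bot.get_calibration(name): a dict with "fx", "fy", "cx", "cy" (pixels), "R" (3x3) and "t" (3): a world point X has camera coordinates R X + t. Camera axes: x right, y down, z forward; pixel columns grow to the right and rows downward; lengths in m; the calibration is good to about 2 mm. A picture is of the moment at which its call begins: read the wrist's pose just before it. get_calibration takes no time and is no camera call; for the wrist camera it gives the pose at the moment of the call.
- bot.finish_job(): hands the job in, once; it reports no verdict.
The state is a dict: "time": time; "q": joint angles; "qvel": joint speeds; "joint_torque": joint torques, N m; "position": TCP position; "orientation": TCP orientation; "wrist_force": force on the tool from outside, world axes, zero at the start; "wrist_torque": the same for the moment, N m; "gripper_width": finger opening in m.
Only numpy, scipy, OpenCV 4.12 (cv2) and the standard library are available. Lean on these libraries where they do the work, as an engineer would, in place of code of your own. Each camera call takes 0.05 s, during which the arm holds its last target. There are 200 camera calls.

### The job

Lift the longer of the two plywood pinhole-camera boxes by its handle, set it down flat on the bed of the gluing jig between the two rails, and press it squarely against the sprung stop until the stop is about halfway back. Finish while still holding it there by the handle with a steady push, so that a classmate can tape its freshly glued end. Never drive the stop to the end of its travel, and leave the other things on the table alone.

Things in the scene. Friction and masses are not known exactly. Their poses are not given: they have to be found in the camera images.
- camera: The longer of two plain plywood pinhole-camera boxes: a closed box 120 long (its x) x 92 wide (y) x 55 high, 0.3 to 0.65 kg, too wide to be gripped by its sides. A wooden strap handle stands across the middle of its top. Origin: centre of its underside; z up. Either end may go against the stop.
- camera_handle: The long box's handle: a flat wooden bar 84 long (its y, across the box), 12 thick (x, along the box), 16 high, on a post 10 wide at each end (64 clear between the posts). Origin: centre of the bar, 87 above the box's underside and midway along the box; 24 of free space between the bar and the box top. Same axes as the box. Grip it across its 12 mm thickness, from above.
- jig: The gluing jig, a fixed board 340 long (its x) x 180 wide (y) x 15 thick, lying on the table with its free end roughly towards the robot. Origin: centre of the board's underside; x runs along the board towards the stop, z up. The bed, 15 above the table, is bounded at y = +66 and y = -66 by two low rails, 12 wide and 10 high, from x = -170 to x = 65. At the far end a fixed wooden rear block, 30 thick, 130 wide and 60 high above the bed, stands with its near face at x = 135.
- stop_pad: The cork face of the jig's sprung stop, 116 wide (y), upright from 1 to 59 above the bed. It is carried by an aluminium plate; pad and plate, 18 thick together, slide as one on two rods towards the rear block. Origin: on the front face of the pad, midway across, at bed height; with the stop at rest it lies at x = 85, y = 0, z = 15 in the jig's frame. Axes as the jig's.
- stop (a joint): How far the sprung stop is pushed back along the jig's x, in m: 0 at rest, 0.030 at the end of its travel, 0.015 halfway; the gap between plate and rear block is 32 mm at rest, 17 mm halfway and 2 mm at the end of travel. The spring pushes back with 3 N at rest and 0.4 N more for each mm (about 9 N halfway, 15 N at the end), so it throws the box back if nobody holds it.
- short_camera: The other pinhole-camera box, not to be used: same make, handle and height but only 80 long (x) x 92 wide x 55 high, strap handle on top as on the long one. Origin: centre of its underside. It and the long box may have swapped places.
- tape_roll: Roll of clear tape lying flat, 90 across, 25 high; bystander. Origin: centre of its underside.
- scissors: Scissors lying flat, about 160 long, 12 high, black loops; bystander. Origin: near the pivot, on the table.
- tube: Black card tube standing upright, 68 across, 190 high; bystander. Origin: centre of its underside.
- glue_stick: White glue stick standing upright, 28 across, 88 high; bystander. Origin: centre of its underside.
- tape_black: Roll of black tape lying flat, 100 across, 20 high; bystander. Origin: centre of its underside.

How it is judged:
By the outcome, as a careful person would: the job done as asked, in the order asked, and still so for the second after the job is handed in, while the arm keeps its last pose, push and grip.
It also fails if it takes over 42 s, if anything falls off the work surface, if the arm or the gripper's body presses on something with over 40 N, if the wrist force passes 120 N, or if a joint passes its speed limit or range.

## Working session

There is one attempt and no reset: what is moved stays moved. The work goes in short steps, Python scripts to look and compute and a tool call to move; the robot and the scene stay as the last step left them, time stands still between calls to the robot, and variables do not carry over. Pictures are saved under pics/ and viewed, on a budget of 10 in all, crops included, one or two more only if the job needs it, and the job is handed in when it is done.

Besides the shell and the picture viewer there is one more tool, called after "Emit:" as name([rows], argument=value, ...), one row to a line, values as JSON. drive_tool: Moves the arm, as the interface text tells. Its arguments: {"type":"object","properties":{"deltas":{"type":"array","items":{"type":"object","properties":{"dx":{"type":"number"},"dy":{"type":"number"},"dz":{"type":"number"},"spin":{"type":"number"}}}},"fingers":{"type":"number"}},"required":["deltas"]}

```bash
mkdir -p pics; ls
python3 - <<'E'
from rig import bot
import cv2,numpy as np
for n in ("top","scene"):
    c=bot.get_calibration(n); print(n,c)
    cv2.imwrite(f"pics/{n}0.png",bot.read_camera(n))
s=bot.state(); print(s["time"],s["position"],s["orientation"],s["wrist_force"],bot.tcp_to_grasp)
E
```

```text
pics
top {'fx': 496.3528409105548, 'fy': 496.3528409105548, 'cx': 264.0382964706551, 'cy': 194.2084169860271, 'R': array([[ 0.02400699, -0.9992086 ,  0.03171483],
       [-0.98219648, -0.0294869 , -0.18552787],
       [ 0.18631622, -0.02669623, -0.98212707]]), 't': array([0.02118597, 0.64251932, 1.11912349])}
scene {'fx': 402.02451616250454, 'fy': 402.02451616250454, 'cx': 259.6066287340762, 'cy': 194.23772543564414, 'R': array([[-8.30421968e-01,  5.57134950e-01, -5.49242160e-05],
       [ 4.73789703e-01,  7.06142159e-01, -5.26200123e-01],
       [-2.93125695e-01, -4.36994164e-01, -8.50360763e-01]]), 't': array([ 0.49114514, -0.28010106,  1.20539287])}
0.1 [ 0.27242265 -0.58953346  0.2304701 ] [-3.06665757e+00 -6.74265776e-01  6.06759403e-04] [-0.00883129 -0.97351057 -0.28284499] 0.0187
```

View pics/top0.png

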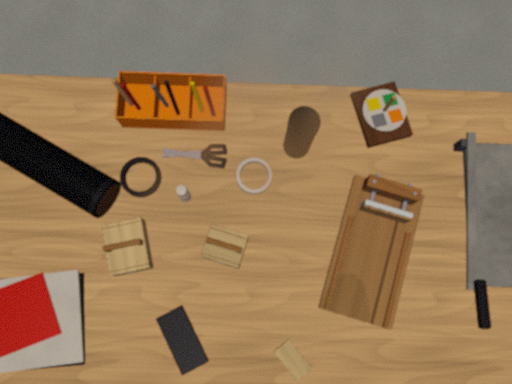

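View pics/scene0.png

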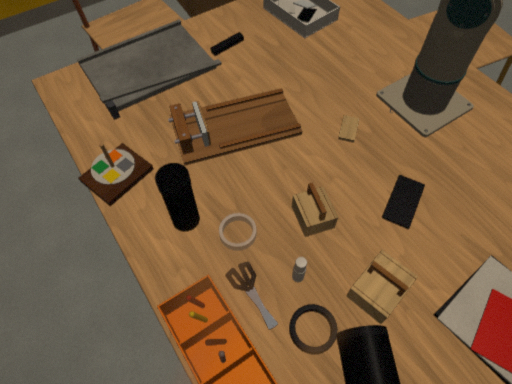

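The top view shows the long box at about (126,247), with a handle across it. The short box is at (225,246), and the jig runs from (357,308) up to its stop at (388,208). The scene view agrees. I'll enlarge both the box and the jig to measure them.

```bash
cat > h.py <<'E'
import numpy as np,cv2
from rig import bot
def ray(n,uv,z,c=None):
    c=c or bot.get_calibration(n)
    R,t=np.array(c["R"]),np.array(c["t"])
    d=R.T@np.array([(uv[0]-c["cx"])/c["fx"],(uv[1]-c["cy"])/c["fy"],1]); o=-R.T@t
    return o+d*(z-o[2])/d[2]
def proj(n,X,c=None):
    c=c or bot.get_calibration(n)
    p=np.array(c["R"])@X+c["t"]; return p[0]/p[2]*c["fx"]+c["cx"],p[1]/p[2]*c["fy"]+c["cy"]
E
python3 - <<'E'
import cv2,numpy as np
im=cv2.imread("pics/top0.png")
a=cv2.resize(im[165:335,312:432],None,fx=3.5,fy=3.5,interpolation=cv2.INTER_CUBIC)
b=cv2.resize(im[205:285,90:160],None,fx=5,fy=5,interpolation=cv2.INTER_CUBIC)
o=np.zeros((600,800,3),np.uint8); o[:a.shape[0],:a.shape[1]]=a; o[:400,430:780]=b
cv2.imwrite("pics/crop1.png",o)
E
```

```text
(no output)
```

View pics/crop1.png

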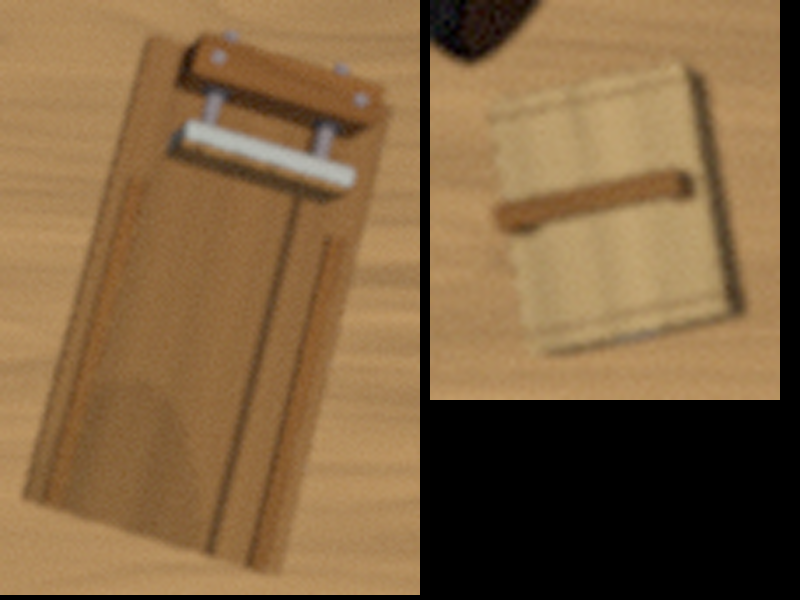

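Run:
```python
from h import *
c=bot.get_calibration("top"); print("cam",-np.array(c["R"]).T@c["t"])
A=lambda p:((p[0]+.5)/3.5-.5+312,(p[1]+.5)/3.5-.5+165)
B=lambda p:((p[0]-430+.5)/5-.5+90,(p[1]+.5)/5-.5+205)
J=np.array([ray("top",A(p),.015) for p in [(150,37),(23,498),(278,573),(390,105)]])
print(J); L=lambda a,b:(np.linalg.norm(b-a)*1000,np.degrees(np.arctan2(*(b-a)[1::-1])))
print("len",L(J[1],J[0]),L(J[2],J[3]),"wid",L(J[2],J[1]),L(J[3],J[0]),"ctr",J.mean(0))
K=np.array([ray("top",B(p),.055) for p in [(492,105),(688,66),(738,312),(540,352)]])
print(K);print(L(K[3],K[0]),L(K[2],K[1]),L(K[1],K[0]),L(K[2],K[3]),K.mean(0))
H=np.array([ray("top",B(p),.095) for p in [(497,216),(692,182)]]);print(H,L(H[1],H[0]),H.mean(0))
P=np.array([ray("top",A(p),.015+.059) for p in [(190,125),(355,178)]]);print("plate top",P,L(P[1],P[0]),P.mean(0))
```

```text
cam [0.42206074 0.06999148 1.21765481]
[[ 0.70531068 -0.18769617  0.015     ]
 [ 0.38186556 -0.09784133  0.015     ]
 [ 0.33634121 -0.27101862  0.015     ]
 [ 0.66101173 -0.35913632  0.015     ]]
len (np.float64(335.6942623348454), np.float64(-15.525586930223398)) (np.float64(336.4159197010083), np.float64(-15.184660803165997)) wid (np.float64(179.06100065458352), np.float64(75.27148425405531)) (np.float64(177.07095312446734), np.float64(75.51205642755319)) ctr [ 0.5211323  -0.22892311  0.015     ]
[[0.55678002 0.41458999 0.055     ]
 [0.57768521 0.32513941 0.055     ]
 [0.46416909 0.29431655 0.055     ]
 [0.44375468 0.38324871 0.055     ]]
(np.float64(117.29024825846658), np.float64(15.498387680024225)) (np.float64(117.62635041669107), np.float64(15.191168026752583)) (np.float64(91.86094440190905), np.float64(103.15430293822662)) (np.float64(91.24515085396988), np.float64(102.92829207982459)) [0.51059725 0.35432366 0.055     ]
[[0.50242901 0.39633364 0.095     ]
 [0.51992795 0.31092245 0.095     ]] (np.float64(87.18534962739764), np.float64(101.57845758363652)) [0.51117848 0.35362805 0.095     ]
plate top [[ 0.63148829 -0.2015355   0.074     ]
 [ 0.59863311 -0.31253962  0.074     ]] (np.float64(115.76431908397386), np.float64(73.51221509053465)) [ 0.6150607  -0.25703756  0.074     ]
```

Every measured size agrees with the given ones (117×92, 336×178, 87 for the handle). The box is at (0.511, 0.354) with yaw about 14°. The jig is at (0.521, -0.229) with yaw about -15°. I'll move above the box now.

Emit:
drive_tool([
  {"dx": 20,"dy": 36,"dz": 5,"spin": 0.1},
  {"dx": 40,"dy": 73,"dz": 10,"spin": 0.2},
  {"dx": 60,"dy": 108,"dz": 15,"spin": 0.3},
  {"dx": 80,"dy": 144,"dz": 20,"spin": 0.4},
  {"dx": 100,"dy": 180,"dz": 25,"spin": 0.5},
  {"dx": 120,"dy": 216,"dz": 30,"spin": 0.6},
  {"dx": 140,"dy": 252,"dz": 35,"spin": 0.7},
  {"dx": 160,"dy": 288,"dz": 40,"spin": 0.8},
  {"dx": 180,"dy": 324,"dz": 40,"spin": 0.9},
  {"dx": 195,"dy": 362,"dz": 40,"spin": 1.0},
  {"dx": 205,"dy": 402,"dz": 40,"spin": 1.1},
  {"dx": 210,"dy": 443,"dz": 40,"spin": 1.2},
  {"dx": 213,"dy": 484,"dz": 40,"spin": 1.3},
  {"dx": 216,"dy": 525,"dz": 40,"spin": 1.37},
  {"dx": 219,"dy": 566,"dz": 40,"spin": 1.37},
  {"dx": 222,"dy": 607,"dz": 40,"spin": 1.37},
  {"dx": 225,"dy": 648,"dz": 40,"spin": 1.37},
  {"dx": 228,"dy": 689,"dz": 40,"spin": 1.37},
  {"dx": 230,"dy": 730,"dz": 40,"spin": 1.37},
  {"dx": 232,"dy": 771,"dz": 40,"spin": 1.37},
])

```text
time: 1.77
position: [0.504, 0.1832, 0.2702]
orientation: [-1.949, -2.463, 0.003]
wrist_force: [0.1, -0.4, -0.5]
gripper_width: 0.0856
```

Emit:
drive_tool([
  {"dx": 2,"dy": 40},
  {"dx": 4,"dy": 80},
  {"dx": 6,"dy": 120},
  {"dx": 7,"dy": 155},
  {"dx": 7,"dy": 171},
  {"dx": 7,"dy": 171},
  {"dx": 7,"dy": 171},
])

```text
$.deltas[0]: bad value
```

Run:
```python
from h import *
import json
s=bot.state();c=bot.get_calibration("wrist");im=bot.read_camera("wrist")
cv2.imwrite("pics/w1.png",im);print(s["time"],s["position"],s["orientation"])
json.dump({k:np.array(v).tolist() for k,v in c.items()},open("w1.json","w"))
```

```text
1.7667 [0.50400242 0.18318171 0.27024693] [-1.94898328 -2.46255144  0.00309268]
```

View pics/w1.png

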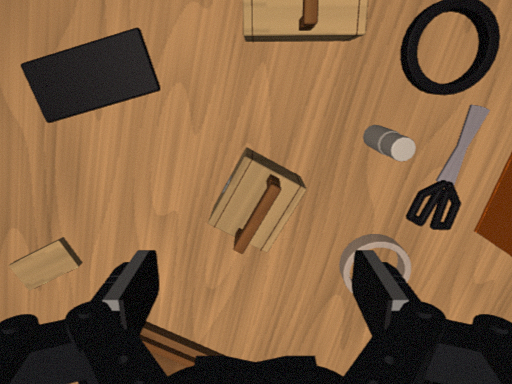

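The move was refused because every row needs all four numbers. The wrist view shows the long box at the top edge, with its handle near (310,10), and the short box at (257,205). I'll step closer.

Emit:
drive_tool([
  {"dx": 2,"dy": 40,"dz": 0,"spin": 0},
  {"dx": 4,"dy": 70,"dz": 0,"spin": 0},
  {"dx": 5,"dy": 80,"dz": 0,"spin": 0},
  {"dx": 5,"dy": 80,"dz": 0,"spin": 0},
  {"dx": 5,"dy": 80,"dz": 0,"spin": 0},
])

```text
time: 2.23
position: [0.5077, 0.2746, 0.2703]
orientation: [-1.93, -2.471, -0.008]
wrist_force: [0.9, -0.7, -0.8]
gripper_width: 0.0857
```

Run:
```python
from h import *
import json
s=bot.state();c=bot.get_calibration("wrist");im=bot.read_camera("wrist")
cv2.imwrite("pics/w2.png",im);print(s["time"],s["position"],s["orientation"])
json.dump({k:np.array(v).tolist() for k,v in c.items()},open("w2.json","w"))
```

```text
2.2333 [0.5077153  0.27464875 0.27029191] [-1.92990338 -2.47095915 -0.00841253]
```

View pics/w2.png

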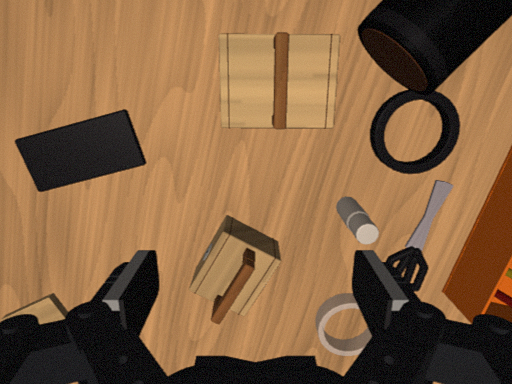

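The long box is now fully in view. Its top corners are at (219,34), (339,34), (334,128) and (221,128), and the handle runs from (282,33) to (280,129).

Run:
```python
from h import *
import json
c=json.load(open("w2.json"))
im=cv2.imread("pics/w2.png"); hsv=cv2.cvtColor(im,cv2.COLOR_BGR2HSV)
L=lambda a,b:(np.linalg.norm(b-a)*1000,np.degrees(np.arctan2(*(b-a)[1::-1])))
# handle: dark brown inside box region
g=im[25:135,225:335].mean(2); m=((g<110)).astype(np.uint8)
m[:, :35]=0; m[:,80:]=0
pts=np.argwhere(m)[:,::-1]+[225,25]
print(len(pts),cv2.minAreaRect(pts.astype(np.float32)))
for y in (45,65,85,105,120):
    xs=pts[pts[:,1]==y][:,0]; print(y,xs.min(),xs.max())
H=np.array([ray(0,p,.095,c) for p in [(282,33),(280,129)]]);print("H",H,L(H[0],H[1]),H.mean(0))
K=np.array([ray(0,p,.055,c) for p in [(219,34),(339,34),(334,128),(221,128)]])
print(K,[L(K[i],K[(i+1)%4]) for i in range(4)],K.mean(0))
```

```text
1380 ((283.51214599609375, 80.2911605834961), (97.04080200195312, 36.967918395996094), 87.61405944824219)
45 273 288
65 274 287
85 274 286
105 273 286
120 272 285
H [[0.5020011  0.39702049 0.095     ]
 [0.52221964 0.31646131 0.095     ]] (np.float64(83.05763610412335), np.float64(-75.91105294915498)) [0.51211037 0.3567409  0.095     ]
[[0.44377602 0.38704145 0.055     ]
 [0.55805743 0.41558383 0.055     ]
 [0.58167955 0.32717162 0.055     ]
 [0.46518201 0.29805861 0.055     ]] [(np.float64(117.79180414394328), np.float64(14.02304300881522)), (np.float64(91.51350795570264), np.float64(-75.04104060988762)), (np.float64(120.08015473890259), np.float64(-165.9690206912117)), (np.float64(91.52137240753777), np.float64(103.52623935161324))] [0.51217375 0.35696388 0.055     ]
```

Emit:
drive_tool([
  {"dx": 2,"dy": 41,"dz": 0,"spin": 0},
  {"dx": 4,"dy": 75,"dz": 0,"spin": 0},
  {"dx": 4,"dy": 82,"dz": -20,"spin": 0},
  {"dx": 4,"dy": 82,"dz": -50,"spin": 0},
  {"dx": 4,"dy": 82,"dz": -80,"spin": 0},
  {"dx": 4,"dy": 82,"dz": -110,"spin": 0},
  {"dx": 4,"dy": 82,"dz": -130,"spin": 0},
  {"dx": 4,"dy": 82,"dz": -150,"spin": 0},
  {"dx": 4,"dy": 82,"dz": -165,"spin": 0},
  {"dx": 4,"dy": 82,"dz": -180,"spin": 0},
  {"dx": 4,"dy": 82,"dz": -190,"spin": 0},
  {"dx": 4,"dy": 82,"dz": -201,"spin": 0},
  {"dx": 4,"dy": 82,"dz": -201,"spin": 0},
  {"dx": 4,"dy": 82,"dz": -201,"spin": 0},
])

```text
time: 3.45
position: [0.5123, 0.3544, 0.0692]
orientation: [-1.934, -2.469, -0.006]
wrist_force: [-1.1, 0.6, -0.2]
gripper_width: 0.0857
```

Emit:
drive_tool([
  {"dx": 0,"dy": 2,"dz": 0,"spin": 0},
  {"dx": 0,"dy": 2,"dz": 0,"spin": 0},
  {"dx": 0,"dy": 2,"dz": 0,"spin": 0},
  {"dx": 0,"dy": 2,"dz": 0,"spin": 0},
  {"dx": 0,"dy": 2,"dz": 0,"spin": 0},
  {"dx": 0,"dy": 2,"dz": 0,"spin": 0},
  {"dx": 0,"dy": 2,"dz": 0,"spin": 0},
  {"dx": 0,"dy": 2,"dz": 0,"spin": 0},
  {"dx": 0,"dy": 2,"dz": 0,"spin": 0},
  {"dx": 0,"dy": 2,"dz": 0,"spin": 0},
  {"dx": 0,"dy": 2,"dz": 0,"spin": 0},
  {"dx": 0,"dy": 2,"dz": 0,"spin": 0},
], fingers=0)

```text
time: 4.45
position: [0.5118, 0.3563, 0.0692]
orientation: [-1.934, -2.469, -0.005]
wrist_force: [-3.2, -1.4, 4.1]
gripper_width: 0.0108
```

Emit:
drive_tool([
  {"dx": 0,"dy": 0,"dz": 8,"spin": 0},
  {"dx": 0,"dy": 0,"dz": 20,"spin": 0},
  {"dx": 0,"dy": 0,"dz": 35,"spin": 0},
  {"dx": 0,"dy": 0,"dz": 55,"spin": 0},
  {"dx": 0,"dy": 0,"dz": 75,"spin": 0},
  {"dx": 0,"dy": 0,"dz": 95,"spin": 0},
  {"dx": 0,"dy": 0,"dz": 110,"spin": 0},
  {"dx": 0,"dy": 0,"dz": 115,"spin": 0},
  {"dx": 0,"dy": 0,"dz": 115,"spin": 0},
])

```text
time: 5.2
position: [0.513, 0.3569, 0.1863]
orientation: [-1.935, -2.469, -0.011]
wrist_force: [0.2, 0.3, -4.1]
gripper_width: 0.011
```

Lifted: opening is 11 mm and weight about 4 N. Before carrying, I'll refine the jig's yaw and position from line segments in both saved views.

Run:
```python
from h import *
th=np.radians(-15.2);o=np.array([.521,-.229]);R=np.array([[np.cos(th),np.sin(th)],[-np.sin(th),np.cos(th)]])
for n in("top","scene"):
    g=cv2.cvtColor(cv2.imread(f"pics/{n}0.png"),cv2.COLOR_BGR2GRAY)
    g=cv2.resize(g,None,fx=2,fy=2,interpolation=cv2.INTER_CUBIC)
    ls=cv2.createLineSegmentDetector().detect(g)[0].reshape(-1,4)/2-.25
    for l in ls:
      a,b=ray(n,l[:2],.015),ray(n,l[2:],.015)
      la,lb=R@(a[:2]-o)*1e3,R@(b[:2]-o)*1e3
      d=lb-la
      if np.hypot(*d)>70 and abs((la+lb)/2)[0]<190 and abs((la+lb)/2)[1]<110:
        print(n,la.round(),lb.round(),"yaw",round((np.degrees(np.arctan2(d[1],d[0]))+45)%90-45-15.2,2))
```

```text
top [117. -73.] [117.  46.] yaw -15.35
top [102.  44.] [101. -76.] yaw -15.38
top [-170.   92.] [166.  92.] yaw -15.27
top [-170.  -45.] [-170.   90.] yaw -15.34
top [151.  51.] [151. -75.] yaw -15.26
top [ 86. -34.] [86. 56.] yaw -15.01
top [ 83. -44.] [-165.  -44.] yaw -15.38
top [-166.  -65.] [ 64. -65.] yaw -15.23
top [-165.  -36.] [ 83. -37.] yaw -15.4
top [ -6. -90.] [-134.  -90.] yaw -15.22
scene [  97. -118.] [99.  4.] yaw -15.88
scene [-162.   99.] [170.  98.] yaw -15.33
scene [167.  88.] [-157.   89.] yaw -15.35
scene [-165.  -67.] [ 65. -68.] yaw -15.39
scene [-165.   77.] [64. 76.] yaw -15.42
scene [-68. -85.] [-170.  -85.] yaw -15.24
scene [-63.  68.] [-142.   69.] yaw -15.91
scene [ 76. -91.] [-34. -91.] yaw -14.96
scene [ 76. -46.] [-164.  -45.] yaw -15.29
scene [-163.  -37.] [ 77. -38.] yaw -15.35
```

Emit:
drive_tool([
  {"dx": 0,"dy": -8,"dz": 5,"spin": 0},
  {"dx": 0,"dy": -24,"dz": 12,"spin": -0.02},
  {"dx": 0,"dy": -48,"dz": 20,"spin": -0.05},
  {"dx": 0,"dy": -80,"dz": 25,"spin": -0.08},
  {"dx": -1,"dy": -115,"dz": 25,"spin": -0.11},
  {"dx": -1,"dy": -150,"dz": 25,"spin": -0.14},
  {"dx": -2,"dy": -185,"dz": 25,"spin": -0.17},
  {"dx": -2,"dy": -220,"dz": 25,"spin": -0.2},
  {"dx": -3,"dy": -255,"dz": 25,"spin": -0.23},
  {"dx": -3,"dy": -290,"dz": 25,"spin": -0.26},
  {"dx": -4,"dy": -325,"dz": 25,"spin": -0.29},
  {"dx": -4,"dy": -360,"dz": 25,"spin": -0.32},
  {"dx": -5,"dy": -395,"dz": 25,"spin": -0.35},
  {"dx": -5,"dy": -430,"dz": 25,"spin": -0.38},
  {"dx": -6,"dy": -465,"dz": 25,"spin": -0.41},
  {"dx": -6,"dy": -500,"dz": 25,"spin": -0.44},
  {"dx": -6,"dy": -535,"dz": 20,"spin": -0.47},
  {"dx": -6,"dy": -560,"dz": 15,"spin": -0.49},
  {"dx": -6,"dy": -575,"dz": 10,"spin": -0.508},
  {"dx": -6,"dy": -581,"dz": 5,"spin": -0.508},
])

```text
time: 6.87
position: [0.5052, -0.228, 0.1906]
orientation: [-2.501, -1.897, -0.01]
wrist_force: [0.9, -0.4, -3.3]
gripper_width: 0.0111
```

Emit:
drive_tool([
  {"dx": 2,"dy": 4,"dz": -15,"spin": 0.004},
  {"dx": 2,"dy": 4,"dz": -30,"spin": 0.006},
  {"dx": 2,"dy": 4,"dz": -40,"spin": 0.006},
  {"dx": 2,"dy": 4,"dz": -45,"spin": 0.006},
  {"dx": 2,"dy": 4,"dz": -45,"spin": 0.006},
  {"dx": 2,"dy": 4,"dz": -45,"spin": 0.006},
])

```text
time: 7.37
position: [0.5074, -0.2232, 0.1457]
orientation: [-2.494, -1.906, -0.01]
wrist_force: [-0.3, -0.3, -2.6]
gripper_width: 0.011
```

Run:
```python
from h import *
s=bot.state(); print(s["time"],s["position"],s["orientation"],s["wrist_force"])
a=bot.read_camera("top");b=bot.read_camera("scene")
cv2.imwrite("pics/top1.png",a);cv2.imwrite("pics/scene1.png",b)
A=cv2.resize(a[160:340,310:440],None,fx=3.3,fy=3.3,interpolation=cv2.INTER_CUBIC)[:600]
B=cv2.resize(b[70:170,160:310],None,fx=2.4,fy=2.4,interpolation=cv2.INTER_CUBIC)
o=np.zeros((600,800,3),np.uint8);o[:A.shape[0],:A.shape[1]]=A;o[:B.shape[0],430:430+B.shape[1]]=B
cv2.imwrite("pics/c2.png",o)
```

```text
7.3667 [ 0.50740359 -0.22320425  0.14568563] [-2.49419369 -1.90563801 -0.0098313 ] [-0.31253081 -0.34983304 -2.64366973]
```

View pics/c2.png

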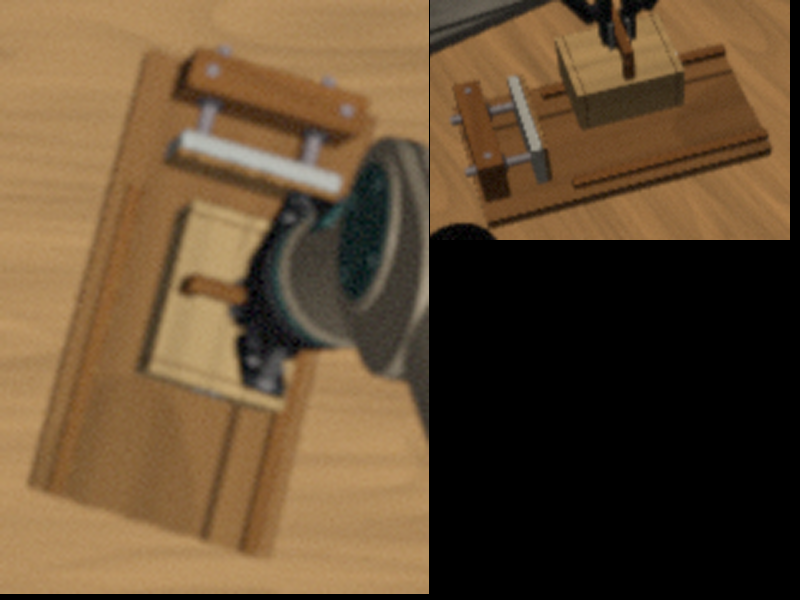

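The box hangs level over the bed, parallel to the rails. In the top crop its left edge runs from (190,203) to (147,373). The stop is at rest. I'll check yaw and lateral position by the edge.

Run:
```python
from h import *
th=np.radians(-15.3);o=np.array([.5213,-.228]);R=np.array([[np.cos(th),np.sin(th)],[-np.sin(th),np.cos(th)]])
for n,z in(("top",.1315),("scene",.1315)):
    g=cv2.cvtColor(cv2.imread(f"pics/{n}1.png"),cv2.COLOR_BGR2GRAY)
    g=cv2.resize(g,None,fx=2,fy=2,interpolation=cv2.INTER_CUBIC)
    for l in cv2.createLineSegmentDetector().detect(g)[0].reshape(-1,4)/2-.25:
      la,lb=[R@(ray(n,p,z)[:2]-o)*1e3 for p in(l[:2],l[2:])]; d=lb-la
      m=(la+lb)/2
      if np.hypot(*d)>40 and -100<m[0]<70 and abs(m[1])<70:
        print(n,la.round(),lb.round(),"dyaw",round((np.degrees(np.arctan2(d[1],d[0]))+45)%90-45,2))
s=bot.state();print("tcp jig",R@(np.array(s["position"])[:2]-o)*1e3)
from scipy.spatial.transform import Rotation as Q
M=Q.from_rotvec(s["orientation"]).as_matrix();print(M.round(4))
```

```text
top [-5.  6.] [42. -4.] dyaw -12.35
top [44. 49.] [-77.  50.] dyaw -0.21
top [-75.  47.] [-75. -41.] dyaw -0.18
top [44.  0.] [44. 47.] dyaw -0.17
top [-78.  58.] [33. 58.] dyaw 0.03
top [61. -6.] [61. 75.] dyaw -0.1
top [-66. -57.] [-132.  -58.] dyaw 0.73
scene [-33. -91.] [-20. -44.] dyaw -15.76
scene [ 45. -39.] [46. 48.] dyaw -0.75
scene [46. 49.] [-71.  49.] dyaw -0.18
scene [56. 22.] [ 49. -36.] dyaw -6.42
scene [-118.   42.] [-77.  43.] dyaw 1.01
scene [-76.  27.] [-123.   27.] dyaw 0.36
scene [-71.  61.] [-115.   61.] dyaw 0.04
scene [-116.   69.] [-68.  69.] dyaw -0.21
tcp jig [-14.0859112    0.52268018]
[[ 0.2634  0.9647  0.0047]
 [ 0.9647 -0.2634  0.0052]
 [ 0.0062  0.0032 -1.    ]]
```

Emit:
drive_tool([
  {"dx": 0,"dy": -2,"dz": -15,"spin": 0.003},
  {"dx": 0,"dy": -2,"dz": -30,"spin": 0.003},
  {"dx": 0,"dy": -2,"dz": -42,"spin": 0.003},
  {"dx": 0,"dy": -2,"dz": -50,"spin": 0.003},
  {"dx": 0,"dy": -2,"dz": -55,"spin": 0.003},
  {"dx": 0,"dy": -2,"dz": -58,"spin": 0.003},
  {"dx": 0,"dy": -2,"dz": -60,"spin": 0.003},
  {"dx": 0,"dy": -2,"dz": -61,"spin": 0.003},
  {"dx": 0,"dy": -2,"dz": -62,"spin": 0.003},
  {"dx": 0,"dy": -2,"dz": -62,"spin": 0.003},
  {"dx": 0,"dy": -2,"dz": -62,"spin": 0.003},
])

```text
time: 8.38
position: [0.5081, -0.2259, 0.0847]
orientation: [-2.494, -1.91, -0.011]
wrist_force: [1.0, -0.4, -2.4]
gripper_width: 0.0107
```

Emit:
drive_tool([
  {"dx": 0,"dy": 0,"dz": -1,"spin": 0},
  {"dx": 0,"dy": 0,"dz": -1.5,"spin": 0},
  {"dx": 0,"dy": 0,"dz": -1.5,"spin": 0},
  {"dx": 0,"dy": 0,"dz": -1.5,"spin": 0},
])

```text
time: 8.72
position: [0.5083, -0.226, 0.0842]
orientation: [2.494, 1.91, 0.012]
wrist_force: [-2.4, 0.5, 5.6]
gripper_width: 0.0107
```

Emit:
drive_tool([
  {"dx": 3,"dy": -0.8,"dz": -0.3,"spin": 0},
  {"dx": 8,"dy": -2.2,"dz": -0.3,"spin": 0},
  {"dx": 14,"dy": -3.8,"dz": -0.3,"spin": 0},
  {"dx": 20,"dy": -5.5,"dz": -0.3,"spin": 0},
  {"dx": 25,"dy": -6.8,"dz": -0.3,"spin": 0},
  {"dx": 29,"dy": -7.9,"dz": -0.3,"spin": 0},
  {"dx": 31,"dy": -8.5,"dz": -0.3,"spin": 0},
  {"dx": 31,"dy": -8.5,"dz": -0.3,"spin": 0},
  {"dx": 31,"dy": -8.5,"dz": -0.3,"spin": 0},
])

```text
time: 9.47
position: [0.5139, -0.2277, 0.0877]
orientation: [-2.465, -1.885, 0.042]
wrist_force: [-55.1, 19.0, 83.6]
gripper_width: 0.0107
```

The force jumped, so something is blocking the box. I'll back off at once and look.

Emit:
drive_tool([
  {"dx": -4,"dy": 1,"dz": 2,"spin": 0},
  {"dx": -7,"dy": 2,"dz": 4,"spin": 0},
  {"dx": -7,"dy": 2,"dz": 4,"spin": 0},
])

```text
time: 9.72
position: [0.5065, -0.2258, 0.0925]
orientation: [-2.466, -1.886, 0.041]
wrist_force: [-0.2, -0.6, -4.4]
gripper_width: 0.0111
```

Run:
```python
from h import *
from scipy.spatial.transform import Rotation as Q
s=bot.state(); print(s["time"],s["position"],s["wrist_force"],s["wrist_torque"],s["q"]);print(Q.from_rotvec(s["orientation"]).as_matrix().round(4))
a=bot.read_camera("top");b=bot.read_camera("scene");w=bot.read_camera("wrist")
cv2.imwrite("pics/top2.png",a);cv2.imwrite("pics/scene2.png",b);cv2.imwrite("pics/w3.png",w)
A=cv2.resize(a[160:340,310:440],None,fx=2.2,fy=2.2,interpolation=cv2.INTER_CUBIC)
B=cv2.resize(b[20:190,150:330],None,fx=2.6,fy=2.6,interpolation=cv2.INTER_CUBIC)[:600]
o=np.zeros((600,800,3),np.uint8);o[:A.shape[0],:A.shape[1]]=A;o[:B.shape[0],300:300+B.shape[1]]=B
cv2.imwrite("pics/c3.png",o)
```

```text
9.7167 [ 0.50651419 -0.22576737  0.0925249 ] [-0.23819042 -0.55965747 -4.37385881] [-0.02338225 -0.15741866  0.0078671 ] [ 0.51336567  0.71184368 -0.22884834  1.85777797  0.25155328  0.64661175
 -0.13546579]
[[ 0.262   0.9641 -0.0438]
 [ 0.9651 -0.2617  0.0134]
 [ 0.0014 -0.0458 -0.999 ]]
```

View pics/c3.png

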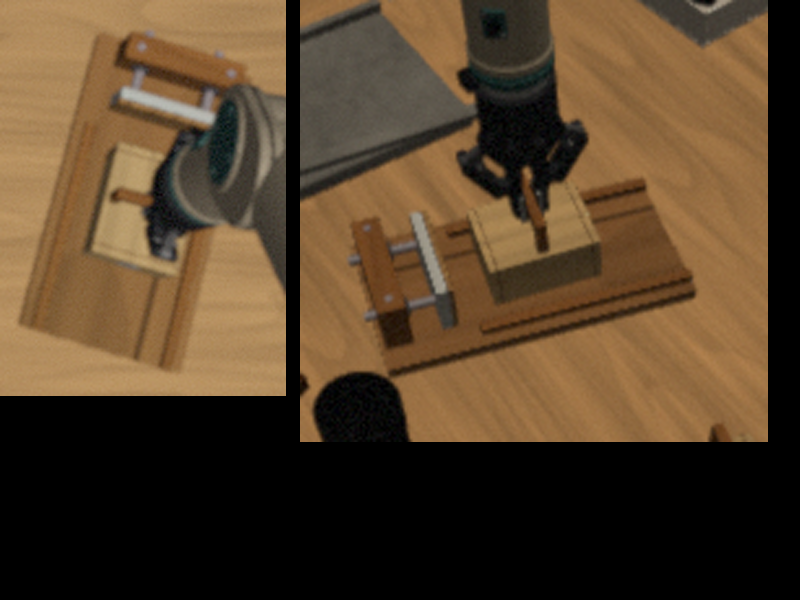

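View pics/w3.png

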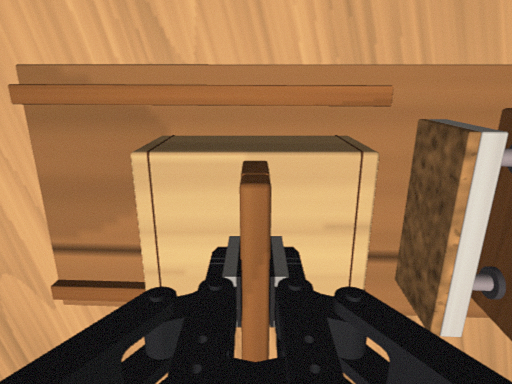

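The wrist view shows the box held squarely and the bed clear, with the pad at about (440,220) ahead of it. Nothing lies in the way. The box had pitched 2.6° nose-down, and its front edge jammed by friction. Only contact can restore the level, so I'll press it gently on the bed.

Emit:
drive_tool([
  {"dx": 0,"dy": 0,"dz": -3,"spin": 0},
  {"dx": 0,"dy": 0,"dz": -5,"spin": 0},
  {"dx": 0,"dy": 0,"dz": -7,"spin": 0},
  {"dx": 0,"dy": 0,"dz": -8,"spin": 0},
  {"dx": 0,"dy": 0,"dz": -9,"spin": 0},
  {"dx": 0,"dy": 0,"dz": -9,"spin": 0},
])

```text
time: 10.37
position: [0.5063, -0.226, 0.0846]
orientation: [-2.465, -1.884, 0.045]
wrist_force: [-12.4, 3.0, 25.8]
gripper_width: 0.011
```

```bash
cat > st.py <<'E'
from h import *
from scipy.spatial.transform import Rotation as Q
s=bot.state();th=np.radians(-15.3);o=np.array([.5213,-.228]);R=np.array([[np.cos(th),np.sin(th)],[-np.sin(th),np.cos(th)]])
M=Q.from_rotvec(s["orientation"]).as_matrix();y=M[:,1]
f=np.array(s["wrist_force"])
print("t",s["time"],"jig xy",(R@(np.array(s["position"])[:2]-o)*1e3).round(1),"z",round(s["position"][2]*1e3,1),"F u,v,z",(R@f[:2]).round(1),f[2].round(1),
"dyaw",round(np.degrees(np.arctan2(y[1],y[0]))+15.3,2),"pitch(front up)",round(np.degrees(y[2]),2),"roll",round(np.degrees(M[2,0]),2))
E
python3 st.py
```

```text
t 10.3667 jig xy [-15.   -2.1] z 84.6 F u,v,z [-12.7  -0.4] 25.8 dyaw 0.08 pitch(front up) -2.79 roll 0.03
```

```bash
cat > seg.py <<'E'
from h import *
import sys
tag=sys.argv[1]; zs=[float(x) for x in sys.argv[2:]]
th=np.radians(-15.3);o=np.array([.5213,-.228]);R=np.array([[np.cos(th),np.sin(th)],[-np.sin(th),np.cos(th)]])
for n in("top","scene"):
    im=bot.read_camera(n);cv2.imwrite(f"pics/{n}_{tag}.png",im)
    g=cv2.resize(cv2.cvtColor(im,cv2.COLOR_BGR2GRAY),None,fx=2,fy=2,interpolation=cv2.INTER_CUBIC)
    S=cv2.createLineSegmentDetector().detect(g)[0].reshape(-1,4)/2-.25
    for z in zs:
     for l in S:
      la,lb=[R@(ray(n,p,z)[:2]-o)*1e3 for p in(l[:2],l[2:])]; d=lb-la;m=(la+lb)/2
      dy=(np.degrees(np.arctan2(d[1],d[0]))+45)%90-45
      if np.hypot(*d)>38 and -110<m[0]<130 and -60<m[1]<75 and abs(dy)<6:
        print(n,z,la.round(1),lb.round(1),"dyaw",round(dy,2))
E
python3 seg.py a .015 .070
```

```text
top 0.015 [ 5.8 -9.9] [ 45.4 -12. ] dyaw -3.02
top 0.015 [53.2 36.4] [-70.4  36.4] dyaw -0.02
top 0.015 [117.2 -52.9] [117.4  44.9] dyaw -0.11
top 0.015 [102.   44.1] [100. -55.] dyaw -1.11
top 0.015 [-70.2  32.4] [-70.  -57.9] dyaw 0.13
top 0.015 [-72.  45.] [41.1 45. ] dyaw 0.01
top 0.015 [ 55.3 -13. ] [55.4 33.3] dyaw -0.13
top 0.015 [ 86.1 -21.1] [86.1 54.7] dyaw 0.01
top 0.07 [42.8 46.7] [-75.2  46.7] dyaw -0.02
top 0.07 [103.9 -38.5] [104.   54.8] dyaw -0.11
top 0.07 [89.3 54. ] [ 87.5 -40.5] dyaw -1.11
top 0.07 [-74.9  42.9] [-74.8 -43.3] dyaw 0.13
top 0.07 [122.  -21.3] [122.3  34.1] dyaw -0.23
top 0.07 [-76.6  54.9] [31.3 54.9] dyaw 0.01
top 0.07 [44.8 -0.5] [44.9 43.7] dyaw -0.13
top 0.07 [74.2 -8.2] [74.2 64.2] dyaw 0.01
scene 0.015 [  97.2 -119.7] [98.6  3.5] dyaw -0.66
scene 0.015 [ 36.4 -97.6] [36.9 -2.6] dyaw -0.35
scene 0.015 [35.8 -1.8] [-90.3  -2.9] dyaw 0.52
scene 0.015 [85.   0.7] [ 85.5 -88.1] dyaw 0.29
scene 0.015 [-91.6  -8.3] [-90.  -55.5] dyaw 1.98
scene 0.015 [22.8 67.1] [-166.8   67. ] dyaw 0.03
scene 0.015 [45.5 40.9] [ 45.2 -36.2] dyaw -0.22
scene 0.015 [-60.   42.5] [29.7 43.7] dyaw 0.79
scene 0.015 [-84.3 -65.8] [-83.9 -15.6] dyaw -0.46
scene 0.07 [102.5 -64.1] [103.8  51.3] dyaw -0.66
scene 0.07 [ 45.5 -43.3] [46.1 45.6] dyaw -0.35
scene 0.07 [45.  46.4] [-73.   45.3] dyaw 0.52
scene 0.07 [91.1 48.7] [ 91.5 -34.4] dyaw 0.29
scene 0.07 [-74.3  40.3] [-72.7  -3.9] dyaw 1.98
scene 0.07 [-142.5  -16.3] [-77.4 -16.4] dyaw -0.07
scene 0.07 [54.1 86.3] [53.8 14.2] dyaw -0.22
scene 0.07 [-141.    12.1] [-78.3  12.5] dyaw 0.32
scene 0.07 [-67.4 -13.6] [-67.   33.4] dyaw -0.46
```

The images show the box itself flat on the bed: yaw within 0.1°, centre at jig x -15, y +0.7. Only the tool is pitched 2.8°. Pulling back under light contact should undo the pitch, the reverse of what caused it.

Emit:
drive_tool([
  {"dx": -2,"dy": 0.5,"dz": -2,"spin": 0},
  {"dx": -4,"dy": 1.1,"dz": -2,"spin": 0},
  {"dx": -6,"dy": 1.6,"dz": -2,"spin": 0},
  {"dx": -8,"dy": 2.2,"dz": -2,"spin": 0},
  {"dx": -10,"dy": 2.7,"dz": -2,"spin": 0},
])

```text
time: 10.88
position: [0.5017, -0.2245, 0.084]
orientation: [-2.472, -1.889, 0.034]
wrist_force: [6.0, -1.9, 5.0]
gripper_width: 0.0112
```

```bash
python3 st.py
```

```text
t 10.8833 jig xy [-19.8  -1.8] z 84.0 F u,v,z [ 6.3 -0.3] 5.0 dyaw 0.09 pitch(front up) -2.15 roll 0.05
```

Emit:
drive_tool([
  {"dx": -3,"dy": 0.8,"dz": -4,"spin": 0},
  {"dx": -6,"dy": 1.6,"dz": -5,"spin": 0},
  {"dx": -10,"dy": 2.7,"dz": -5,"spin": 0},
  {"dx": -14,"dy": 3.8,"dz": -5,"spin": 0},
  {"dx": -18,"dy": 4.9,"dz": -5,"spin": 0},
])

```text
time: 11.3
position: [0.4984, -0.2235, 0.0843]
orientation: [-2.491, -1.905, 0.005]
wrist_force: [16.3, -5.9, 20.2]
gripper_width: 0.011
```

```bash
python3 st.py
```

```text
t 11.3 jig xy [-23.3  -1.7] z 84.3 F u,v,z [17.3 -1.4] 20.2 dyaw 0.1 pitch(front up) -0.38 roll 0.04
```

Emit:
drive_tool([
  {"dx": 0,"dy": 0,"dz": 2,"spin": -0.001},
  {"dx": 0,"dy": 0,"dz": 4,"spin": -0.001},
  {"dx": 4,"dy": -1.1,"dz": 4,"spin": -0.001},
  {"dx": 10,"dy": -2.7,"dz": 4,"spin": -0.001},
  {"dx": 18,"dy": -4.9,"dz": 4,"spin": -0.001},
  {"dx": 26,"dy": -7.1,"dz": 4,"spin": -0.001},
  {"dx": 32,"dy": -8.7,"dz": 4,"spin": -0.001},
  {"dx": 36,"dy": -9.8,"dz": 4,"spin": -0.001},
  {"dx": 38,"dy": -10.4,"dz": 4,"spin": -0.001},
  {"dx": 38,"dy": -10.4,"dz": 4,"spin": -0.001},
  {"dx": 38,"dy": -10.4,"dz": 4,"spin": -0.001},
])

```text
time: 12.22
position: [0.5359, -0.2338, 0.0881]
orientation: [-2.491, -1.903, 0.006]
wrist_force: [-0.5, 0.2, -2.8]
gripper_width: 0.0112
```

```bash
python3 st.py
```

```text
t 12.2167 jig xy [15.7 -1.7] z 88.1 F u,v,z [-0.5  0.1] -2.8 dyaw 0.05 pitch(front up) -0.43 roll 0.04
```

Emit:
drive_tool([
  {"dx": 0,"dy": 0,"dz": -1.5,"spin": 0},
  {"dx": 0,"dy": 0,"dz": -3,"spin": 0},
  {"dx": 0,"dy": 0,"dz": -4,"spin": 0},
  {"dx": 0,"dy": 0,"dz": -4.6,"spin": 0},
  {"dx": 0,"dy": 0,"dz": -5,"spin": 0},
  {"dx": 0,"dy": 0,"dz": -5,"spin": 0},
  {"dx": 0,"dy": 0,"dz": -5,"spin": 0},
])

```text
time: 12.8
position: [0.5354, -0.2341, 0.084]
orientation: [-2.492, -1.903, 0.008]
wrist_force: [-2.7, -0.3, 4.1]
gripper_width: 0.0108
```

```bash
python3 st.py; python3 seg.py b .070 .015 | grep -v "scene 0.015"
```

```text
t 12.8 jig xy [15.2 -2.2] z 84.0 F u,v,z [-2.6 -1. ] 4.1 dyaw 0.02 pitch(front up) -0.46 roll -0.0
top 0.07 [71.8 46.6] [-46.9  46.9] dyaw -0.13
top 0.07 [75.5 -0.8] [75.3 63.2] dyaw 0.22
top 0.07 [-45.2  43.6] [-45. -43.] dyaw 0.15
top 0.07 [88.4 54.6] [89. -7.] dyaw 0.49
top 0.07 [104.2  -8.5] [103.9  53.4] dyaw 0.26
top 0.07 [122.3 -27.4] [121.8  34.3] dyaw 0.46
top 0.07 [-48.3  54.7] [62.7 55.2] dyaw 0.28
top 0.07 [-50.4 -31.2] [-166.4  -31.3] dyaw 0.04
top 0.07 [-165.4  -24.3] [-52.2 -24.2] dyaw 0.07
top 0.07 [  0.5 -56.7] [-102.9  -57.2] dyaw 0.27
top 0.015 [83.6 36.3] [-40.8  36.6] dyaw -0.13
top 0.015 [ 87.5 -13.4] [87.2 53.7] dyaw 0.22
top 0.015 [-39.   33.2] [-38.8 -57.6] dyaw 0.15
top 0.015 [101.   44.7] [101.6 -19.9] dyaw 0.49
top 0.015 [117.5 -21.4] [117.3  43.4] dyaw 0.26
top 0.015 [-42.3  44.8] [74.  45.3] dyaw 0.28
top 0.015 [-44.5 -45.2] [-166.   -45.3] dyaw 0.04
top 0.015 [-164.9  -38. ] [-46.3 -37.9] dyaw 0.07
scene 0.07 [102.6 -66.3] [103.7  51.3] dyaw -0.56
scene 0.07 [ 75.2 -41.4] [75.9 45.2] dyaw -0.5
scene 0.07 [73.9 46. ] [-44.1  46.5] dyaw -0.25
scene 0.07 [-43.6  42.7] [-42.7 -22.8] dyaw 0.75
scene 0.07 [-144.3  -16.3] [-46.5 -16.4] dyaw -0.04
scene 0.07 [-45.6 -32.5] [-147.5  -32.2] dyaw -0.21
scene 0.07 [-48.9   4.2] [-141.5    4.6] dyaw -0.25
scene 0.07 [82.3 89.5] [82.4 32.3] dyaw 0.08
scene 0.07 [-140.6   12.2] [-47.8  12.3] dyaw 0.04
```

The box is down flat, about 10 mm short of the stop. Now I'll push slowly with almost no down-force, re-checking as I go.

Emit:
drive_tool([
  {"dx": 0,"dy": 0,"dz": 0.1,"spin": 0},
  {"dx": 1.5,"dy": -0.4,"dz": 0.1,"spin": 0},
  {"dx": 3,"dy": -0.8,"dz": 0.1,"spin": 0},
  {"dx": 4.5,"dy": -1.2,"dz": 0.1,"spin": 0},
  {"dx": 6,"dy": -1.6,"dz": 0.1,"spin": 0},
  {"dx": 6,"dy": -1.6,"dz": 0.1,"spin": 0},
])

```text
time: 13.4
position: [0.5375, -0.235, 0.0845]
orientation: [-2.487, -1.899, 0.017]
wrist_force: [-10.4, 1.8, 12.4]
gripper_width: 0.0107
```

```bash
python3 st.py
```

```text
t 13.4 jig xy [17.5 -2.5] z 84.5 F u,v,z [-10.5  -1. ] 12.4 dyaw 0.01 pitch(front up) -0.94 roll -0.06
```

Friction is high (about 0.7), and it wedges the nose down again. I'll pull back a little to give the tool a slight nose-up bias, then skim forward with the weight carried.

Emit:
drive_tool([
  {"dx": -3,"dy": 0.8,"dz": -3,"spin": 0},
  {"dx": -6,"dy": 1.6,"dz": -5,"spin": 0},
  {"dx": -10,"dy": 2.7,"dz": -5,"spin": 0},
  {"dx": -14,"dy": 3.8,"dz": -5,"spin": 0},
  {"dx": -17,"dy": 4.6,"dz": -5,"spin": 0},
])

```text
time: 13.82
position: [0.5331, -0.2337, 0.085]
orientation: [2.49, 1.901, 0.009]
wrist_force: [7.4, -3.0, 10.1]
gripper_width: 0.0108
```

```bash
python3 st.py
```

```text
t 13.8167 jig xy [12.9 -2.4] z 85.0 F u,v,z [ 7.9 -1. ] 10.1 dyaw 0.03 pitch(front up) 0.62 roll -0.07
```

Emit:
drive_tool([
  {"dx": 0,"dy": 0,"dz": 0.2,"spin": 0},
  {"dx": 2,"dy": -0.5,"dz": 0.2,"spin": 0},
  {"dx": 4,"dy": -1,"dz": 0.2,"spin": 0},
  {"dx": 6,"dy": -1.5,"dz": 0.2,"spin": 0},
  {"dx": 8,"dy": -2,"dz": 0.2,"spin": 0},
  {"dx": 10,"dy": -2.6,"dz": 0.2,"spin": 0},
  {"dx": 12,"dy": -3.1,"dz": 0.2,"spin": 0},
  {"dx": 12,"dy": -3.1,"dz": 0.2,"spin": 0},
])

```text
time: 14.48
position: [0.5448, -0.2364, 0.0845]
orientation: [2.491, 1.902, 0.008]
wrist_force: [-1.7, 0.7, -3.6]
gripper_width: 0.011
```

```bash
python3 st.py
```

```text
t 14.4833 jig xy [24.9 -1.9] z 84.5 F u,v,z [-1.8  0.2] -3.6 dyaw 0.02 pitch(front up) 0.53 roll -0.03
```

Emit:
drive_tool([
  {"dx": 2,"dy": -0.5,"dz": 0.2,"spin": 0},
  {"dx": 4,"dy": -1.1,"dz": 0.2,"spin": 0},
  {"dx": 6,"dy": -1.6,"dz": 0.2,"spin": 0},
  {"dx": 8,"dy": -2.2,"dz": 0.2,"spin": 0},
  {"dx": 10,"dy": -2.7,"dz": 0.2,"spin": 0},
  {"dx": 10,"dy": -2.7,"dz": 0.2,"spin": 0},
])

```text
time: 14.98
position: [0.5522, -0.2384, 0.0841]
orientation: [2.495, 1.904, 0.002]
wrist_force: [-6.9, 1.9, 2.2]
gripper_width: 0.011
```

```bash
python3 st.py; python3 seg.py c .070 | grep top
```

```text
t 14.9833 jig xy [32.5 -1.8] z 84.1 F u,v,z [-7.1 -0. ] 2.2 dyaw -0.0 pitch(front up) 0.18 roll -0.04
top 0.07 [92.3 46.8] [-30.4  47.2] dyaw -0.19
top 0.07 [-28.1  43.5] [-28.1 -43.4] dyaw -0.04
top 0.07 [98.7 43.1] [98.5 -2.5] dyaw -0.24
top 0.07 [111.2  -5.7] [111.3  55.3] dyaw -0.05
top 0.07 [122.5  -9.2] [122.2  34.1] dyaw 0.49
top 0.07 [91.2 -0. ] [90.9 41.7] dyaw 0.45
top 0.07 [-29.  55.] [79.1 55. ] dyaw -0.01
top 0.07 [-33.9 -31.2] [-166.7  -31.1] dyaw -0.02
top 0.07 [-165.3  -51.6] [-53.3 -51.5] dyaw 0.07
top 0.07 [-165.7  -24. ] [-35.7 -24.3] dyaw -0.14
top 0.07 [ -3.8 -56.5] [-69.4 -57.1] dyaw 0.5
```

The stop is back 7.3 mm with the face square and forces low. I'll continue towards 15 mm.

Emit:
drive_tool([
  {"dx": 3.5,"dy": -0.9,"dz": 0.4,"spin": 0},
  {"dx": 5,"dy": -1.4,"dz": 0.4,"spin": 0},
  {"dx": 7,"dy": -1.9,"dz": 0.4,"spin": 0},
  {"dx": 9,"dy": -2.4,"dz": 0.4,"spin": 0},
  {"dx": 10,"dy": -2.7,"dz": 0.4,"spin": 0},
  {"dx": 10,"dy": -2.7,"dz": 0.4,"spin": 0},
  {"dx": 10,"dy": -2.7,"dz": 0.4,"spin": 0},
])

```text
time: 15.67
position: [0.5577, -0.2399, 0.0841]
orientation: [-2.495, -1.903, 0.007]
wrist_force: [-9.8, 3.1, 6.6]
gripper_width: 0.0108
```

```bash
python3 st.py; python3 seg.py d .070 | grep top
```

```text
t 15.6667 jig xy [38.3 -1.9] z 84.1 F u,v,z [-10.2   0.4] 6.6 dyaw -0.03 pitch(front up) -0.34 roll -0.06
top 0.07 [99.  46.8] [-23.3  47.2] dyaw -0.21
top 0.07 [119.1  -8.2] [119.9  70.2] dyaw -0.57
top 0.07 [-22.1  43.9] [-22.4 -45.2] dyaw -0.18
top 0.07 [-24.4  55.1] [87.2 54.9] dyaw -0.11
top 0.07 [96.8  1. ] [96.9 41.4] dyaw -0.19
top 0.07 [-28.3 -31.3] [-166.7  -31.1] dyaw -0.05
top 0.07 [-165.7  -24.4] [-29.7 -24. ] dyaw 0.14
top 0.07 [-126.7  -51.5] [-29.1 -51.8] dyaw -0.16
top 0.07 [-41.1 -57.3] [-81.2 -56.9] dyaw -0.62
```

Emit:
drive_tool([
  {"dx": 4.7,"dy": -1.3,"dz": 0.2,"spin": 0},
  {"dx": 5.5,"dy": -1.5,"dz": 0.2,"spin": 0},
  {"dx": 6.6,"dy": -1.8,"dz": 0.2,"spin": 0},
  {"dx": 6.6,"dy": -1.8,"dz": 0.2,"spin": 0},
  {"dx": 6.6,"dy": -1.8,"dz": 0.2,"spin": 0},
  {"dx": 6.6,"dy": -1.8,"dz": 0.2,"spin": 0},
])

```text
time: 16.27
position: [0.5582, -0.2402, 0.0845]
orientation: [-2.488, -1.896, 0.02]
wrist_force: [-15.3, 4.6, 13.1]
gripper_width: 0.0103
```

```bash
python3 st.py; python3 seg.py e .070
python3 - <<'E'
import cv2,numpy as np
a=cv2.imread("pics/top_e.png");b=cv2.imread("pics/scene_e.png")
A=cv2.resize(a[160:340,310:440],None,fx=2.2,fy=2.2,interpolation=cv2.INTER_CUBIC)
B=cv2.resize(b[70:180,160:310],None,fx=3.4,fy=3.4,interpolation=cv2.INTER_CUBIC)
o=np.zeros((400,800,3),np.uint8);o[:A.shape[0],:A.shape[1]]=A;o[:B.shape[0],290:290+B.shape[1]]=B[:,:510]
cv2.imwrite("pics/c4.png",o)
E
```

```text
t 16.2667 jig xy [38.9 -2. ] z 84.5 F u,v,z [-16.    0.4] 13.1 dyaw -0.06 pitch(front up) -1.06 roll -0.1
top 0.07 [99.  46.7] [-23.3  46.9] dyaw -0.07
top 0.07 [119.4  -7.2] [120.1  69.3] dyaw -0.58
top 0.07 [104.8  41.2] [105.5   2.2] dyaw 1.09
top 0.07 [-21.6  43.5] [-21.8 -44.9] dyaw -0.09
top 0.07 [97.4  1.8] [97.2 41.8] dyaw 0.19
top 0.07 [-25.8  54.9] [83.9 55.1] dyaw 0.15
top 0.07 [-29.  -31.2] [-165.7  -31.1] dyaw -0.04
top 0.07 [-166.7  -51.7] [-18.9 -51.5] dyaw 0.07
top 0.07 [-18.7 -48.8] [ 26.2 -48.8] dyaw 0.0
top 0.07 [-163.4  -24.3] [-29.7 -24.3] dyaw 0.01
scene 0.07 [116.5 -63.1] [116.9  51.3] dyaw -0.22
scene 0.07 [98.6 46.2] [-19.8  45.8] dyaw 0.23
scene 0.07 [105.7  48.8] [106.  -57.7] dyaw 0.17
scene 0.07 [-142.6  -16.4] [-23.2 -16.4] dyaw 0.01
scene 0.07 [ 98.2 -62.4] [98.6 -1.5] dyaw -0.33
scene 0.07 [-22.  -32.2] [-147.5  -32.3] dyaw 0.03
scene 0.07 [-25.3   4.2] [-141.5    4.5] dyaw -0.14
scene 0.07 [-141.    12.3] [-24.7  12.4] dyaw 0.08
```

View pics/c4.png

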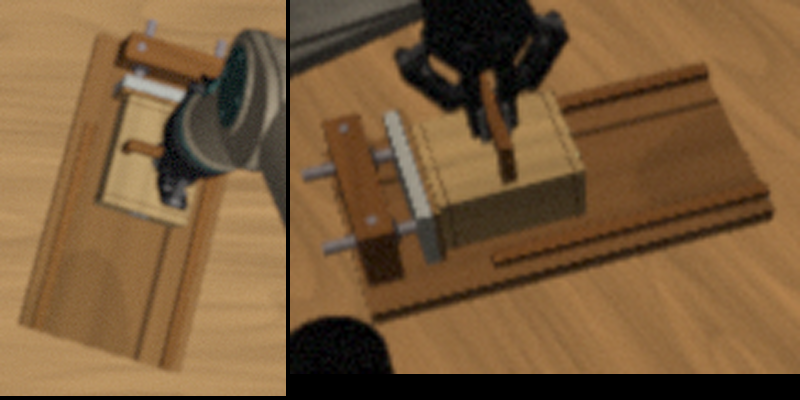

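The box sits against the pad, squarely and between the rails, and the plate is clearly short of the rear block. I'll measure the stop travel directly by the shift of the white plate in both views against the pictures at rest.

```bash
cat > trav.py <<'E'
from h import *
import sys
th=np.radians(-15.3);o=np.array([.5213,-.228]);u=np.array([np.cos(th),np.sin(th)]);v=np.array([-u[1],u[0]])
xs=np.arange(80,132,.25)
for n,ys in(("top",np.arange(15,45,2)),("scene",np.arange(-20,50,2))):
    e=[]
    for f in(f"{n}0",f"{n}_{sys.argv[1]}"):
        im=cv2.imread(f"pics/{f}.png");sat=cv2.cvtColor(im,cv2.COLOR_BGR2HSV)[...,1].astype(np.float32);V=im.min(2).astype(np.float32)
        P=np.array([[proj(n,np.r_[o+u*x/1e3+v*y/1e3,.074]) for x in xs] for y in ys],np.float32)
        p=cv2.remap(V,P[...,0],P[...,1],cv2.INTER_LINEAR).mean(0)
        m=p>(p.max()+np.median(p))/2; i=np.where(m)[0]; k=p.argmax()
        a=k
        while a>0 and m[a-1]:a-=1
        b=k
        while b<len(m)-1 and m[b+1]:b+=1
        e.append((xs[a],xs[b]))
    print(n,e,"travel",np.subtract(e[1],e[0]))
E
python3 trav.py c; python3 trav.py e
```

```text
Traceback (most recent call last):
  File "trav.py", line 9, in <module>
    P=np.array([[proj(n,np.r_[o+u*x/1e3+v*y/1e3,.074]) for x in xs] for y in ys],np.float32)
                 ~~~~^^^^^^^^^^^^^^^^^^^^^^^^^^^^^^^^^
  File "h.py", line 9, in proj
    c=c or bot.get_calibration(n)
           ~~~~~~~~~~~~~~~~~~~^^^
ValueError: time passes only in moves, steps and waits
Traceback (most recent call last):
  File "trav.py", line 9, in <module>
    P=np.array([[proj(n,np.r_[o+u*x/1e3+v*y/1e3,.074]) for x in xs] for y in ys],np.float32)
                 ~~~~^^^^^^^^^^^^^^^^^^^^^^^^^^^^^^^^^
  File "h.py", line 9, in proj
    c=c or bot.get_calibration(n)
           ~~~~~~~~~~~~~~~~~~~^^^
ValueError: time passes only in moves, steps and waits
```

```bash
sed -i 's/^    e=\[\]/    e=[];c=bot.get_calibration(n)/; s/,.074\])/,.074],c)/' trav.py; python3 trav.py c; python3 trav.py e; python3 st.py
```

```text
top [(np.float64(90.25), np.float64(103.25)), (np.float64(98.0), np.float64(109.75))] travel [7.75 6.5 ]
scene [(np.float64(92.0), np.float64(103.75)), (np.float64(99.75), np.float64(110.75))] travel [7.75 7.  ]
top [(np.float64(90.25), np.float64(103.25)), (np.float64(104.25), np.float64(116.0))] travel [14.   12.75]
scene [(np.float64(92.0), np.float64(103.75)), (np.float64(106.25), np.float64(116.5))] travel [14.25 12.75]
t 16.3667 jig xy [38.8 -2.1] z 84.5 F u,v,z [-15.4   1.3] 14.0 dyaw -0.06 pitch(front up) -1.06 roll -0.11
```

Travel is about 13.4 mm in both views. A slight lift plus a push should bring it to 15.

Emit:
drive_tool([
  {"dx": 5,"dy": -1.3,"dz": 0.5,"spin": 0.001},
  {"dx": 6,"dy": -1.5,"dz": 0.9,"spin": 0.001},
  {"dx": 6.2,"dy": -1.6,"dz": 0.9,"spin": 0.001},
  {"dx": 6.2,"dy": -1.6,"dz": 0.9,"spin": 0.001},
  {"dx": 6.2,"dy": -1.6,"dz": 0.9,"spin": 0.001},
  {"dx": 6.2,"dy": -1.6,"dz": 0.9,"spin": 0.001},
])

```text
time: 16.87
position: [0.5594, -0.2406, 0.0852]
orientation: [-2.481, -1.892, 0.03]
wrist_force: [-12.4, 3.6, 8.5]
gripper_width: 0.0108
```

```bash
python3 st.py; python3 seg.py f .070 .015|egrep "top 0.07|scene"; python3 trav.py f
```

```text
t 16.8667 jig xy [40.1 -2.1] z 85.2 F u,v,z [-12.9   0.2] 8.5 dyaw -0.03 pitch(front up) -1.66 roll -0.13
top 0.07 [120.7  -6. ] [118.8  44.8] dyaw 2.21
top 0.07 [98.6 46.7] [-21.9  46.7] dyaw 0.0
top 0.07 [106.2  42.7] [105.9  -2.5] dyaw -0.34
top 0.07 [-20.5  43.9] [-20.4 -42.7] dyaw 0.06
top 0.07 [98.5  2.2] [98.3 42.1] dyaw 0.39
top 0.07 [-25.8  54.6] [88.7 54.9] dyaw 0.19
top 0.07 [-165.1  -24. ] [-29.7 -24.3] dyaw -0.14
top 0.07 [-28.  -31.2] [-166.7  -31.2] dyaw 0.0
top 0.07 [-97.6 -51.7] [-48.4 -51.7] dyaw 0.01
top 0.07 [-12.6 -57. ] [-63.5 -56.8] dyaw -0.22
scene 0.07 [117.  -62.2] [118.2  51.4] dyaw -0.64
scene 0.07 [91.8 46.2] [-20.   44.4] dyaw 0.9
scene 0.07 [-20.1  39.5] [-19.2  -3.7] dyaw 1.1
scene 0.07 [106.8  48.9] [107.1 -65. ] dyaw 0.15
scene 0.07 [-142.1  -16.3] [-24.5 -16.4] dyaw -0.08
scene 0.07 [-22.  -32.1] [-147.1  -32.3] dyaw 0.09
scene 0.07 [-24.    4.4] [-142.     4.1] dyaw 0.15
scene 0.07 [ 89.6 -44.2] [89.2 -3.2] dyaw 0.43
scene 0.07 [-140.6   12.3] [-24.8  12.2] dyaw -0.03
scene 0.015 [ 112.7 -117.8] [114.    3.6] dyaw -0.64
scene 0.015 [85.8 -2. ] [-33.6  -3.9] dyaw 0.9
scene 0.015 [-33.7  -9.1] [-32.8 -55.2] dyaw 1.1
scene 0.015 [101.8   1. ] [ 102.1 -120.7] dyaw 0.15
scene 0.015 [-43.  67.] [-167.2   67.3] dyaw -0.16
scene 0.015 [47.9 67.2] [-40.3  67.2] dyaw 0.02
scene 0.015 [-12.6  41.9] [96.4 43.9] dyaw 1.05
scene 0.015 [-37.9 -46.6] [-164.   -46.9] dyaw 0.15
scene 0.015 [-162.4  -38.2] [-38.7 -38.2] dyaw -0.03
top [(np.float64(90.25), np.float64(103.25)), (np.float64(105.5), np.float64(116.75))] travel [15.25 13.5 ]
scene [(np.float64(92.0), np.float64(103.75)), (np.float64(107.5), np.float64(117.75))] travel [15.5 14. ]
```

Travel is about 14.6 mm, but the box's rear is now raised by about 1°. I'll ease back under down-pressure to level the tool with a small nose-up bias, then push in again.

Emit:
drive_tool([
  {"dx": -1,"dy": 0.3,"dz": -4,"spin": 0},
  {"dx": -5,"dy": 1.3,"dz": -6,"spin": 0},
  {"dx": -10,"dy": 2.7,"dz": -6.5,"spin": 0},
  {"dx": -15,"dy": 4,"dz": -6.5,"spin": 0},
  {"dx": -19,"dy": 5.1,"dz": -6.5,"spin": 0},
])

```text
time: 17.38
position: [0.5506, -0.2381, 0.0839]
orientation: [-2.495, -1.903, 0.009]
wrist_force: [11.7, -4.7, 24.8]
gripper_width: 0.0109
```

```bash
python3 st.py
```

```text
t 17.3833 jig xy [31. -2.] z 83.9 F u,v,z [12.6 -1.4] 24.8 dyaw -0.03 pitch(front up) -0.34 roll -0.14
```

Emit:
drive_tool([
  {"dx": -5,"dy": 1.3,"dz": -5,"spin": 0},
  {"dx": -10,"dy": 2.7,"dz": -6,"spin": 0},
  {"dx": -14,"dy": 3.8,"dz": -6,"spin": 0},
  {"dx": -18,"dy": 4.9,"dz": -6,"spin": 0},
])

```text
time: 17.72
position: [0.5478, -0.2373, 0.0851]
orientation: [2.479, 1.892, 0.022]
wrist_force: [13.6, -4.8, 18.4]
gripper_width: 0.0107
```

```bash
python3 st.py
```

```text
t 17.7167 jig xy [28. -2.] z 85.1 F u,v,z [14.4 -1. ] 18.4 dyaw -0.01 pitch(front up) 1.55 roll -0.16
```

Emit:
drive_tool([
  {"dx": 0,"dy": 0,"dz": -0.3,"spin": 0},
  {"dx": 2,"dy": -0.5,"dz": -0.4,"spin": 0},
  {"dx": 4,"dy": -1.1,"dz": -0.4,"spin": 0},
  {"dx": 6,"dy": -1.6,"dz": -0.4,"spin": 0},
  {"dx": 8,"dy": -2.2,"dz": -0.4,"spin": 0},
  {"dx": 10,"dy": -2.7,"dz": -0.4,"spin": 0},
  {"dx": 12,"dy": -3.3,"dz": -0.4,"spin": 0},
  {"dx": 14,"dy": -3.8,"dz": -0.4,"spin": 0},
  {"dx": 15.5,"dy": -4.2,"dz": -0.4,"spin": 0},
  {"dx": 15.5,"dy": -4.2,"dz": -0.4,"spin": 0},
  {"dx": 15.5,"dy": -4.2,"dz": -0.4,"spin": 0},
])

```text
time: 18.63
position: [0.5518, -0.2389, 0.084]
orientation: [2.495, 1.901, -0.003]
wrist_force: [-24.5, 7.6, 27.9]
gripper_width: 0.0109
```

```bash
python3 st.py; python3 seg.py g .070 .015|egrep "top 0.07|scene"; python3 trav.py g
```

```text
t 18.6333 jig xy [32.3 -2.5] z 84.0 F u,v,z [-25.7   0.8] 27.9 dyaw -0.07 pitch(front up) 0.17 roll -0.25
top 0.07 [92.7 46.5] [-30.3  46.7] dyaw -0.08
top 0.07 [98.5 38. ] [98.2 -4.3] dyaw -0.38
top 0.07 [-28.4  43.5] [-28.5 -43.8] dyaw -0.07
top 0.07 [110.9  -6.1] [110.6  53.4] dyaw 0.26
top 0.07 [122.9 -10.3] [121.8  34.8] dyaw 1.36
top 0.07 [90.6 -0. ] [90.7 41.7] dyaw -0.09
top 0.07 [-32.2  54.8] [82.5 54.6] dyaw -0.11
top 0.07 [-25.7 -49.3] [ 15.7 -48.3] dyaw 1.44
top 0.07 [-32.5 -31.3] [-166.4  -31. ] dyaw -0.13
top 0.07 [-166.   -24.4] [-35.7 -24.1] dyaw 0.13
top 0.07 [-78.6 -51.6] [-26.3 -51.5] dyaw 0.08
scene 0.07 [109.4 -59.5] [110.2  51.9] dyaw -0.43
scene 0.07 [-26.3  43.6] [-26.1 -42.8] dyaw 0.11
scene 0.07 [89.8 45.6] [-26.3  46.5] dyaw -0.44
scene 0.07 [99.  47.5] [ 99.4 -64.4] dyaw 0.24
scene 0.07 [ 90.9 -63.3] [92.2 23.7] dyaw -0.88
scene 0.07 [-142.1  -16.2] [-30.4 -16.5] dyaw -0.11
scene 0.07 [-28.9 -32.1] [-147.6  -32.4] dyaw 0.15
scene 0.07 [-31.2   4.3] [-142.     4.3] dyaw -0.02
scene 0.07 [-140.5   12.5] [-30.2  12.4] dyaw -0.02
scene 0.07 [ 81.6 -46.6] [81.6 -7.5] dyaw -0.03
scene 0.015 [ 104.6 -114.8] [105.5   4.2] dyaw -0.43
scene 0.015 [-40.4  -4.8] [-40.2 -97. ] dyaw 0.11
scene 0.015 [83.6 -2.5] [-40.4  -1.6] dyaw -0.44
scene 0.015 [-25.4  67. ] [-166.7   67.3] dyaw -0.12
scene 0.015 [-45.6 -46.7] [-163.9  -46.7] dyaw -0.02
scene 0.015 [-24.   43.3] [87.6 43.5] dyaw 0.14
scene 0.015 [-162.4  -37.9] [-44.5 -38. ] dyaw -0.02
top [(np.float64(90.25), np.float64(103.25)), (np.float64(97.5), np.float64(109.5))] travel [7.25 6.25]
scene [(np.float64(92.0), np.float64(103.75)), (np.float64(99.5), np.float64(110.0))] travel [7.5  6.25]
```

The down-force was too high there; it stuck flat at about 7 mm. I'll continue with a bit more lift.

Emit:
drive_tool([
  {"dx": 6,"dy": -1.6,"dz": 0.6,"spin": 0.001},
  {"dx": 7,"dy": -1.9,"dz": 0.9,"spin": 0.001},
  {"dx": 8,"dy": -2.2,"dz": 0.9,"spin": 0.001},
  {"dx": 9.5,"dy": -2.5,"dz": 0.9,"spin": 0.001},
  {"dx": 11,"dy": -2.9,"dz": 0.9,"spin": 0.001},
  {"dx": 12,"dy": -3.2,"dz": 0.9,"spin": 0.001},
  {"dx": 12,"dy": -3.2,"dz": 0.9,"spin": 0.001},
  {"dx": 12,"dy": -3.2,"dz": 0.9,"spin": 0.001},
])

```text
time: 19.4
position: [0.5529, -0.2393, 0.0847]
orientation: [-2.488, -1.897, 0.026]
wrist_force: [-25.7, 7.6, 28.8]
gripper_width: 0.0105
```

```bash
python3 st.py; python3 seg.py h .070 .015|egrep "top 0.07|scene"|egrep -v "\-1[46].\.|12\.5"; python3 trav.py h
```

```text
t 19.4 jig xy [33.5 -2.5] z 84.7 F u,v,z [-26.8   0.6] 28.8 dyaw -0.06 pitch(front up) -1.14 roll -0.31
top 0.07 [94.2 46.2] [-28.9  46.4] dyaw -0.1
top 0.07 [-27.1  43.4] [-27.1 -43.5] dyaw 0.0
top 0.07 [99.4 42.5] [99.6 -1.7] dyaw 0.22
top 0.07 [112.2  -5.3] [111.7  43.3] dyaw 0.59
top 0.07 [92.1  0.3] [91.4 41.7] dyaw 0.96
top 0.07 [122.6  -8.8] [121.9  34.1] dyaw 0.96
top 0.07 [-30.   54.4] [81.  54.6] dyaw 0.12
top 0.07 [-20.4 -49.6] [ 20.  -48.6] dyaw 1.38
top 0.07 [-27.8 -56.6] [-72.5 -57. ] dyaw 0.52
scene 0.07 [110.8 -61.6] [111.6  50.8] dyaw -0.4
scene 0.07 [93.4 45.7] [-26.9  45.1] dyaw 0.31
scene 0.07 [100.1  47.6] [100.6 -31.3] dyaw 0.3
scene 0.07 [-26.   40.8] [-25.4  -7.6] dyaw 0.67
scene 0.07 [92.4  1.4] [93.  40.1] dyaw -0.81
scene 0.07 [ 29.6 -48.3] [ 33.1 -10.1] dyaw -5.16
scene 0.015 [ 106.1 -117.1] [106.9   2.9] dyaw -0.4
scene 0.015 [87.5 -2.5] [-41.   -3.1] dyaw 0.31
scene 0.015 [94.7 -0.4] [ 95.1 -84.7] dyaw 0.3
scene 0.015 [-40.   -7.7] [-39.4 -59.4] dyaw 0.67
scene 0.015 [ 86.4 -49.8] [87.  -8.4] dyaw -0.81
scene 0.015 [65.3 67.3] [26.6 67.5] dyaw -0.42
scene 0.015 [-16.9  66.9] [-125.7   66.9] dyaw 0.01
scene 0.015 [-12.6  42.1] [89.3 43.6] dyaw 0.81
top [(np.float64(90.25), np.float64(103.25)), (np.float64(98.75), np.float64(110.5))] travel [8.5  7.25]
scene [(np.float64(92.0), np.float64(103.75)), (np.float64(100.75), np.float64(111.25))] travel [8.75 7.5 ]
```

It wedged. The rule is now clear: a nose-up tool needs a higher command, then lower at the end, all within one call. I'll re-bias first.

Emit:
drive_tool([
  {"dx": -4,"dy": 1.1,"dz": -4,"spin": 0.001},
  {"dx": -9,"dy": 2.4,"dz": -6,"spin": 0.001},
  {"dx": -14,"dy": 3.8,"dz": -6,"spin": 0.001},
  {"dx": -19,"dy": 5.1,"dz": -6,"spin": 0.001},
  {"dx": -21,"dy": 5.6,"dz": -6,"spin": 0.001},
])

```text
time: 19.92
position: [0.5447, -0.237, 0.0842]
orientation: [2.49, 1.9, 0.001]
wrist_force: [12.3, -3.4, 17.7]
gripper_width: 0.0108
```

```bash
python3 st.py
```

```text
t 19.9167 jig xy [25.  -2.5] z 84.2 F u,v,z [12.7  0. ] 17.7 dyaw 0.01 pitch(front up) 0.46 roll -0.3
```

Emit:
drive_tool([
  {"dx": -4,"dy": 1.1,"dz": -4,"spin": 0},
  {"dx": -8,"dy": 2.1,"dz": -4.5,"spin": 0},
  {"dx": -12,"dy": 3.2,"dz": -4.5,"spin": 0},
])

```text
time: 20.17
position: [0.5441, -0.2367, 0.0847]
orientation: [2.474, 1.889, 0.024]
wrist_force: [11.8, -4.1, 21.0]
gripper_width: 0.0107
```

```bash
python3 st.py
```

```text
t 20.1667 jig xy [24.3 -2.4] z 84.7 F u,v,z [12.4 -0.8] 21.0 dyaw 0.03 pitch(front up) 1.85 roll -0.31
```

Emit:
drive_tool([
  {"dx": 0,"dy": 0,"dz": 0.8,"spin": 0},
  {"dx": 0.5,"dy": -0.1,"dz": 1.3,"spin": 0},
  {"dx": 3,"dy": -0.8,"dz": 1.3,"spin": 0},
  {"dx": 6,"dy": -1.6,"dz": 1.3,"spin": 0},
  {"dx": 9,"dy": -2.4,"dz": 1.3,"spin": 0},
  {"dx": 12,"dy": -3.3,"dz": 1.3,"spin": 0},
  {"dx": 14,"dy": -3.8,"dz": 1.3,"spin": 0},
  {"dx": 16,"dy": -4.4,"dz": 1.3,"spin": 0},
  {"dx": 17.5,"dy": -4.8,"dz": 1.3,"spin": 0},
  {"dx": 19,"dy": -5.2,"dz": 1.3,"spin": 0},
  {"dx": 19,"dy": -5.2,"dz": 1.2,"spin": 0},
  {"dx": 19,"dy": -5.2,"dz": 1,"spin": 0},
  {"dx": 19,"dy": -5.2,"dz": 0.7,"spin": 0},
  {"dx": 19,"dy": -5.2,"dz": 0.7,"spin": 0},
])

```text
time: 21.33
position: [0.558, -0.2411, 0.084]
orientation: [2.481, 1.893, 0.013]
wrist_force: [-10.3, 3.7, 8.0]
gripper_width: 0.0112
```

```bash
python3 st.py; python3 seg.py i .070 .015|egrep "top 0.07|scene"|egrep -v "\-1[46].\.|12\.5"; python3 trav.py i
```

```text
t 21.3333 jig xy [38.9 -3. ] z 84.0 F u,v,z [-10.9   0.8] 8.0 dyaw -0.01 pitch(front up) 1.21 roll -0.35
top 0.07 [100.2  45.7] [-22.9  46.3] dyaw -0.28
top 0.07 [119.1  -8.6] [119.9  70.2] dyaw -0.59
top 0.07 [-22.1  42.6] [-22.2 -45.3] dyaw -0.06
top 0.07 [-24.   54.1] [85.8 54.2] dyaw 0.05
top 0.07 [-18.  -48.8] [ 20.5 -49.2] dyaw -0.6
scene 0.07 [116.  -65.4] [116.9  49.3] dyaw -0.42
scene 0.07 [-20.   41.4] [-20.2 -43. ] dyaw -0.13
scene 0.07 [98.5 45.2] [-19.8  45.9] dyaw -0.37
scene 0.07 [105.5   7.7] [105.1 -63.8] dyaw -0.32
scene 0.07 [92.3  3.5] [ 92.5 -38. ] dyaw 0.37
scene 0.015 [ 111.7 -121.2] [112.6   1.3] dyaw -0.42
scene 0.015 [-33.7  -7.1] [-33.9 -97.2] dyaw -0.13
scene 0.015 [92.9 -3.1] [-33.4  -2.2] dyaw -0.37
scene 0.015 [65.3 67.5] [-92.1  66.9] dyaw 0.24
scene 0.015 [-17.2  42.8] [95.9 43.3] dyaw 0.25
top [(np.float64(90.25), np.float64(103.25)), (np.float64(104.0), np.float64(115.5))] travel [13.75 12.25]
scene [(np.float64(92.0), np.float64(103.75)), (np.float64(105.75), np.float64(116.5))] travel [13.75 12.75]
```

Now about 13.2 mm, flat, with low forces and nose-up margin. One small nudge, from the same reference.

Emit:
drive_tool([
  {"dx": 5,"dy": -1.3,"dz": 1.3,"spin": 0},
  {"dx": 6,"dy": -1.5,"dz": 1.4,"spin": 0},
  {"dx": 7,"dy": -1.7,"dz": 1.4,"spin": 0},
  {"dx": 7.2,"dy": -1.8,"dz": 1.4,"spin": 0},
  {"dx": 7.2,"dy": -1.8,"dz": 1.3,"spin": 0},
  {"dx": 7.2,"dy": -1.8,"dz": 1,"spin": 0},
  {"dx": 7.2,"dy": -1.8,"dz": 0.8,"spin": 0},
  {"dx": 7.2,"dy": -1.8,"dz": 0.8,"spin": 0},
])

```text
time: 22.1
position: [0.5583, -0.2413, 0.0839]
orientation: [2.491, 1.9, -0.002]
wrist_force: [-17.0, 5.0, 16.6]
gripper_width: 0.0107
```

```bash
python3 st.py; python3 seg.py j .070 .015|egrep "top 0.07|scene"|egrep -v "\-1[46].\.|12\.5"; python3 trav.py j
python3 - <<'E'
import cv2,numpy as np
a=cv2.imread("pics/top_j.png");b=cv2.imread("pics/scene_j.png")
A=cv2.resize(a[160:340,310:440],None,fx=2.2,fy=2.2,interpolation=cv2.INTER_CUBIC)
B=cv2.resize(b[70:180,160:310],None,fx=3.4,fy=3.4,interpolation=cv2.INTER_CUBIC)
o=np.zeros((400,800,3),np.uint8);o[:A.shape[0],:A.shape[1]]=A;o[:B.shape[0],290:290+B.shape[1]]=B[:,:510]
cv2.imwrite("pics/c5.png",o)
E
```

```text
t 22.1 jig xy [39.2 -3.1] z 83.9 F u,v,z [-17.7   0.4] 16.6 dyaw -0.04 pitch(front up) 0.36 roll -0.39
top 0.07 [97.1 45.9] [-22.9  46.1] dyaw -0.1
top 0.07 [119.7   1.2] [119.1  58.5] dyaw 0.63
top 0.07 [105.4  37.5] [105.   -4.3] dyaw -0.5
top 0.07 [-21.5  42.5] [-21.7 -46.2] dyaw -0.15
top 0.07 [-24.4  54.2] [85.8 54. ] dyaw -0.12
top 0.07 [97.4 -0.4] [97.3 39.9] dyaw 0.08
scene 0.07 [116.2 -63.1] [117.3  51.3] dyaw -0.53
scene 0.07 [92.1 45.2] [-19.8  46. ] dyaw -0.41
scene 0.07 [106.   46.8] [106.2 -64.4] dyaw 0.12
scene 0.07 [ 97.6 -56.5] [98.8 -1.4] dyaw -1.26
scene 0.07 [-24.1   4.1] [-136.7    4.5] dyaw -0.2
scene 0.07 [92.6  0.7] [ 93.  -45.2] dyaw 0.53
scene 0.015 [ 111.9 -118.7] [113.    3.5] dyaw -0.53
scene 0.015 [86.1 -3. ] [-33.4  -2.2] dyaw -0.41
scene 0.015 [65.3 67.4] [-138.5   66.8] dyaw 0.17
scene 0.015 [-38.  -46.9] [-158.3  -46.4] dyaw -0.2
scene 0.015 [-17.2  42.9] [95.9 43.2] dyaw 0.12
top [(np.float64(90.25), np.float64(103.25)), (np.float64(104.5), np.float64(116.25))] travel [14.25 13.  ]
scene [(np.float64(92.0), np.float64(103.75)), (np.float64(106.5), np.float64(116.75))] travel [14.5 13. ]
```

View pics/c5.png

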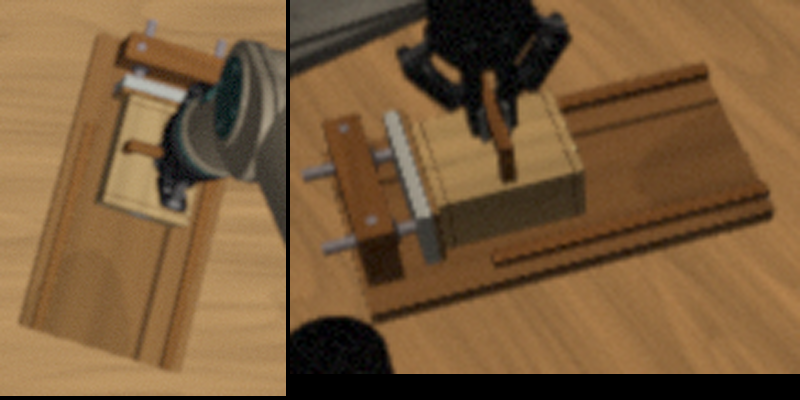

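The picture shows the box flat between the rails and square on the pad. There is a clear gap between plate and rear block, and the handle is held. The stop is at about 13.7 mm and the force is steady, so I'll hand in.

```bash
python3 st.py; python3 -c "
from rig import bot
print(bot.finish_job())"
```

```text
t 22.2 jig xy [39.2 -3. ] z 83.9 F u,v,z [-16.6   0.6] 15.7 dyaw -0.04 pitch(front up) 0.36 roll -0.39
the job is handed in; nothing more can be done
None
```

I lifted the longer box by its handle and set it down flat on the bed between the rails. I pushed it against the sprung stop and handed in at 22.2 s, still gripping the handle and pushing.

**Last checks**
- **Stop travel:** about 13.7 mm by the shift of the white plate in both views. The plate's two edges gave 13.0 and 14.4 mm, so it is probably 1 to 1.5 mm short of exact halfway. The end of travel was never approached.
- **Squareness:** tool yaw was within 0.1° of the jig, and the box edges within about 0.15° in the top view.
- **Flatness:** level to within about half a degree, judged from the scene view and the tool height.
- **Push and grip:** about 17 N along the jig, of which about 8.5 N is the spring by its given rate and the rest bed friction. The fingers were closed on the bar at about 11 mm.

**What went wrong on the way**
- **First jam:** the first slide jammed nose-down on high bed friction, reaching about 84 N vertical and 58 N sideways (about 100 N in all, under the 120 N limit). I backed off and levelled the box.
- **Later pushes:** the box then went to the stop more than once. One push reached about 14.6 mm but tipped the box about 1°, so I eased back and pushed again.
- **Final nudge:** it gained only about half a millimetre before friction held the box.

I did not touch the other objects on purpose, but I did not measure their positions again at the end.

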